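Flex two tubing clamps and sort the seized one from the free one

ROBOT

A 7-joint arm with a two-finger parallel gripper is mounted at the origin on a cart in front of the work surface, level with it; the furniture and walls round the work are solid. World frame = base frame: x ahead of the robot, y to its left, z up, the work surface at z = 0. Lengths are in m, angles in degrees, forces in N, time in s.
With the tool pointing down it reaches from about 0.35 to 0.9 m from the base axis. Payload 19.9 kg.
Tool frame: the origin (TCP) lies at the very end of the fingers, on their centre line; the grasp point (between the pads) lies 19 mm behind it; z points along the fingers, y is the direction in which the jaws open and shut (so a half turn about z gives the same grasp; the last joint's range is limited). The gripper opens to 85 mm and grips with 20 to 120 N. Pads are 22 mm wide; open, the fingers measure 114 mm over their backs; the gripper's body (76 mm by 85 mm) begins 54 mm behind the grasp point. The pads swing forward as they close: fully open they stand 13 mm farther back than shut.
Start: joints at [-75.315, 23.915, -0.59, 92.452, 0.269, 63.638, -3.037], TCP at [0.183, 0.597, 0.231] pointing down, gripper open.
Joint ranges: [-161.28, 161.28], [-22.2, 115.67], [-73.04, 71.86], [3.21, 147.25], [-68.34, 248.33], [10.77, 114.83], [-161.83, 161.83]. Speed limits (degrees/s): [108.29, 108.29, 136.94, 136.94, 172.46, 172.46, 172.46].

INTERFACE

Orientations are given as [roll, pitch, yaw] about the fixed x, y, z axes, in that order (R = Rz(yaw) Ry(pitch) Rx(roll)).
In Python, from plant import robot, cams, order gives the robot as it stands.
- The arm moves only by the tool play_rows, never from a script. Its argument "steps" is a list of rows, each a list of 2 entries, a list of its own where there are three numbers: the shift along the tool's x, y, z in mm, then the turn, a rotation vector about the tool's x, y, z in degrees. In form: [[[x, y, z], [rx, ry, rz]], ...]. A call has 1 to 5 rows; each row is the pose to reach, as a shift and turn from the pose measured when the call began, along the tool's axes at that moment; what a row does not reach only later rows make up. A row lasts 1/12 s, in which the tool goes at most 41.7 mm and 7.16 degrees, less where a joint would pass 70% of its speed; a pose out of reach is approached as far as the arm can. A call with a gripper value outside its range is refused whole. "grip" is the opening in per cent of the stroke, from 0 (shut) to 100 (fully open), set as the call begins (left out, the last holds). The fingers move at their own pace and stop on an object; "squeeze" is the grip in N (left out, the last holds). Time passes only in rows, so rows that repeat a pose let the fingers close. It gives the time, the measured TCP pose, the force and the opening at its end, in the units of the state.
- robot.sense(): the state, without advancing time (a new reading comes with each control period).
- cams.get_image(name): name is "scene" or "top"; returns the picture (384x512x3 uint8, red, green, blue); there is no depth.
- cams.camera_info(name): a dict with "K" (3x3 intrinsics, pixels), "distortion" ([k1, k2, p1, p2, k3] as OpenCV has them; the pictures are not rectified), "extrinsics" (4x4, takes a point from world to camera coordinates). Camera axes: x right, y up, looking along -z (the intrinsics and any distortion apply to the point x, -y, -z); pixel columns grow to the right and rows downward; lengths in m; the calibration is good to about 2 mm. A picture is of the moment at which its call begins. camera_info takes no time and is no camera call.
- order.hand_in(): hands the job in, once; it reports no verdict.
The state is a dict: "clock": time; "qpos": joint angles; "qd": joint speeds; "joint_torque": joint torques, N m; "ee_pos": TCP position; "eef_rot": TCP orientation; "force": force on the tool from outside, world axes, zero at the start; "moment": the same for the moment, N m; "width": finger opening in m.
Only numpy, scipy, OpenCV 4.12 (cv2) and the standard library are available. Lean on these libraries where they do the work, as an engineer would, in place of code of your own. Each camera call takes 0.05 s, during which the arm holds its last target.

TASK

Press the blue lever of each of the two tubing clamps down as far as it will go, to find out which hinge is seized and which is free. Then stand the clamp whose lever will not go down upright on the red mat for repair and the one whose lever goes all the way down on the green mat for stock, each in the middle of its mat.

Things in the scene. Friction and masses are not known exactly. Their poses are not given: they have to be found in the camera images.
- clamp_a_mid (a point): Loose lever clamp for lab tubing, about 0.24 kg: grey aluminium base 64 long (its x) x 20 wide (its y) x 26 mm high, flat sides to grasp across the width; blue lever 12 mm wide on top, hinged at the +x end, sloping up to -x. Point: centre of the base, 13 mm above its underside. To flex, press straight down 19 mm from it along -x. The two clamps look alike; one is seized; either may be in either place.
- clamp_b_mid (a point): Loose lever clamp for lab tubing, about 0.24 kg: grey aluminium base 64 long (its x) x 20 wide (its y) x 26 mm high, flat sides to grasp across the width; blue lever 12 mm wide on top, hinged at the +x end, sloping up to -x. Point: centre of the base, 13 mm above its underside. To flex, press straight down 19 mm from it along -x. The two clamps look alike; one is seized; either may be in either place.
- clamp_a_lever (a joint): Lever of clamp a, rad: 0 = raised as found, grows as pressed. Hinge 26 mm along +x and 18 mm above the clamp's point; thumb end at first 45 mm above it and 22 mm along -x. A free lever goes down easily (under 1 N) to 0.44, level, and stays; a seized one gives only 0.045 of play (also left so), then stands firm, still raised.
- clamp_b_lever (a joint): Lever of clamp b, rad: 0 = raised as found, grows as pressed. Hinge 26 mm along +x and 18 mm above the clamp's point; thumb end at first 45 mm above it and 22 mm along -x. A free lever goes down easily (under 1 N) to 0.44, level, and stays; a seized one gives only 0.045 of play (also left so), then stands firm, still raised.
- red_mat: Red flat bench mat, fixed, 90 (its x) x 80 (its y) x 3 mm thick: the place for the seized clamp, which goes to repair. Origin at the centre of its underside. A blue hotplate, 105 mm high, stands close behind the mats (+x).
- green_mat: Green flat bench mat, fixed, 90 (its x) x 80 (its y) x 3 mm thick: the place for the free clamp, which goes to stock. Origin at the centre of its underside. A brown bottle, 315 mm tall, stands behind and to the right of the clamps (+x, -y): come in over it.

How it is judged:
By the outcome, as a careful person would: the job done as asked, in the order asked, and still so for the second after the job is handed in, with the robot touching nothing.
It also fails if it takes over 64 s, if anything falls off the work surface, if the arm or the gripper's body presses on something with over 40 N, if the wrist force passes 120 N, or if a joint passes its speed limit or range.

## Working session

There is one attempt and no reset: what is moved stays moved. The work goes in short steps, Python scripts to look and compute and a tool call to move; the robot and the scene stay as the last step left them, time stands still between calls to the robot, and variables do not carry over. Pictures are saved under pics/ and viewed, and the job is handed in when it is done.

Besides the shell and the picture viewer there is one more tool, called after "Emit:" as name(argument=value, ...) on one line, values as JSON. play_rows: Moves the arm, as the interface text tells. Its arguments: {"type":"object","properties":{"steps":{"type":"array","items":{"type":"array"}},"grip":{"type":"number"},"squeeze":{"type":"number"}},"required":["steps"]}

```bash
ls; mkdir -p pics
python3 - <<'E'
from plant import robot,cams,order
import cv2
print(robot.sense())
for n in("scene","top"):
    im=cams.get_image(n); cv2.imwrite(f"pics/{n}0.png",im[:,:,::-1]); print(n,cams.camera_info(n))
E
```

```text
pics
{'clock': 0.0, 'qpos': array([-75.31351353,  23.94788883,  -0.59238708,  92.48504138,
         0.26969152,  63.63785824,  -3.0328211 ]), 'qd': array([ 0.02720894, -0.0667467 ,  0.05551482,  0.02958395, -0.04990596,
        0.1223163 , -0.00319694]), 'joint_torque': array([ 8.69271735e-04, -8.64452004e+01,  6.78967070e-01, -4.34893835e+01,
        1.90088293e-02,  7.64623139e-03, -5.70206248e-05]), 'ee_pos': array([0.18329326, 0.59716002, 0.23066528]), 'eef_rot': array([-1.79930751e+02,  4.72041267e-03,  1.62942137e+02]), 'force': array([0.3006552 , 0.36226031, 0.29413707]), 'moment': array([-0.0399011 , -0.04142853, -0.0255713 ]), 'width': 0.08547121776714181}
scene {'K': array([[363.94258362,   0.        , 251.80147189],
       [  0.        , 363.94258362, 192.63923159],
       [  0.        ,   0.        ,   1.        ]]), 'distortion': array([-0.02699229,  0.        ,  0.        ,  0.        ,  0.        ]), 'extrinsics': array([[ 0.86786768, -0.49678951, -0.00242576, -0.26778882],
       [ 0.36780054,  0.63923241,  0.67535523, -0.33213348],
       [-0.33395877, -0.58701117,  0.7374886 , -0.62429966],
       [ 0.        ,  0.        ,  0.        ,  1.        ]])}
top {'K': array([[382.14761893,   0.        , 251.45623193],
       [  0.        , 382.14761893, 191.32916785],
       [  0.        ,   0.        ,   1.        ]]), 'distortion': array([-0.12395904,  0.        ,  0.        ,  0.        ,  0.        ]), 'extrinsics': array([[ 0.02097721, -0.99968495,  0.0137826 ,  0.21266014],
       [ 0.99609454,  0.02208048,  0.08548754, -0.42722729],
       [-0.08576493,  0.01193549,  0.99624391, -0.87005427],
       [ 0.        ,  0.        ,  0.        ,  1.        ]])}
```

View pics/scene0.png

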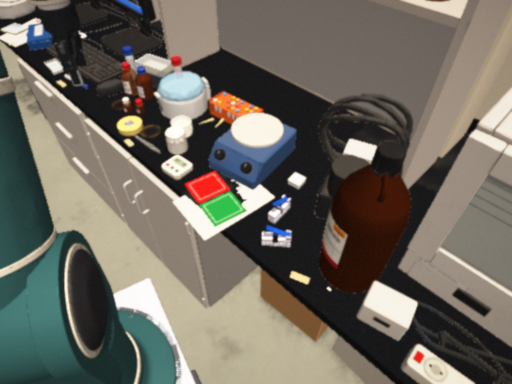

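View pics/top0.png

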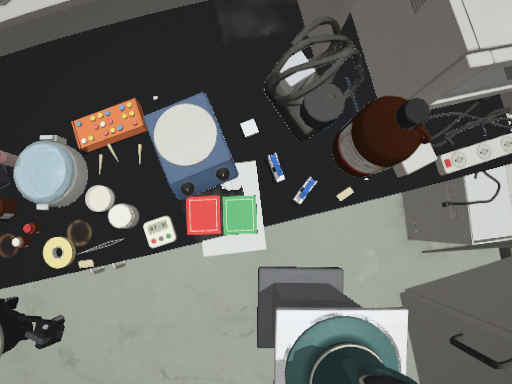

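The top view shows the clamps at about (276,167) and (305,190), the red mat at (204,216) and the green mat at (239,215). Next I'll enlarge these areas.

Run:
```python
import cv2
t=cv2.imread("pics/top0.png"); s=cv2.imread("pics/scene0.png")
cv2.imwrite("pics/tc.png",cv2.resize(t[145:215,255:335],None,fx=9,fy=8.5,interpolation=cv2.INTER_CUBIC) if 0 else cv2.resize(t[145:215,255:335],None,fx=8,fy=8,interpolation=cv2.INTER_CUBIC))
cv2.imwrite("pics/sc.png",cv2.resize(s[185:255,250:310],None,fx=8,fy=8,interpolation=cv2.INTER_CUBIC))
cv2.imwrite("pics/tm.png",cv2.resize(t[180:260,175:275],None,fx=7,fy=7,interpolation=cv2.INTER_CUBIC))
```

```text
(no output)
```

View pics/tc.png

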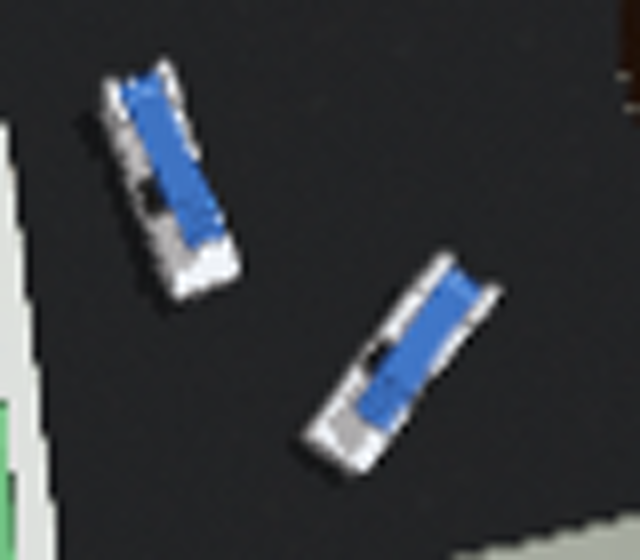

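View pics/sc.png

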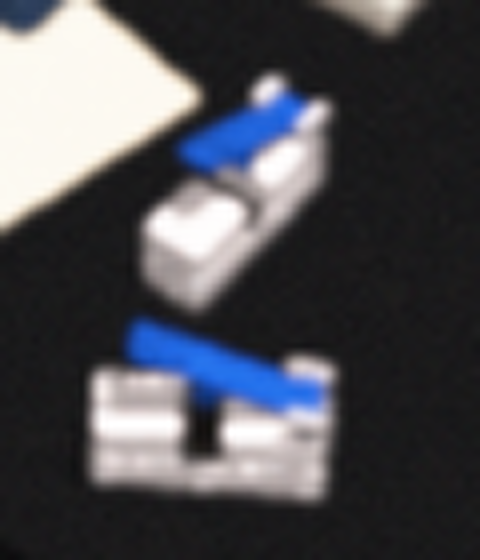

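View pics/tm.png

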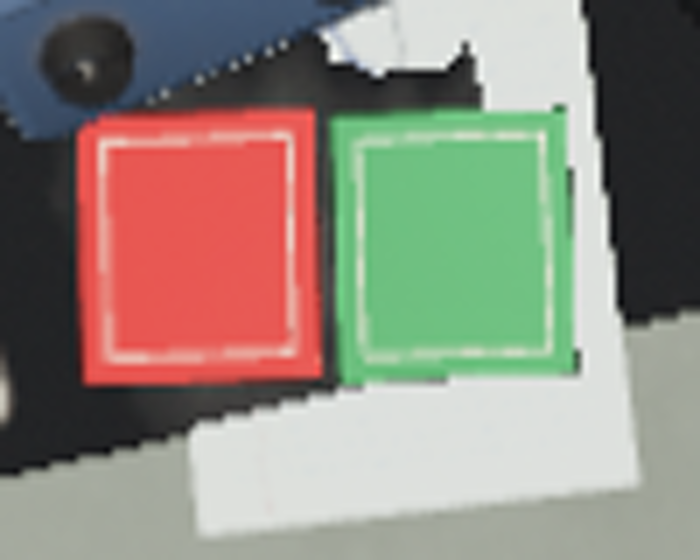

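```bash
cat > h.py <<'E'
import numpy as np, cv2
from plant import robot,cams,order
def P(n):
    i=cams.camera_info(n); F=np.diag([1,-1,-1.]); E=np.array(i["extrinsics"])
    return i["K"],np.array(i["distortion"]),F@E[:3,:3],F@E[:3,3]
def proj(n,p):
    K,d,R,t=P(n); return cv2.projectPoints(np.float64(p).reshape(-1,1,3),cv2.Rodrigues(R)[0],t,K,d)[0].reshape(-1,2)
def ray(n,uv,z):
    K,d,R,t=P(n); q=cv2.undistortPoints(np.float64(uv).reshape(-1,1,2),K,d).reshape(-1,2)
    D=np.c_[q,np.ones(len(q))]@R; C=-R.T@t
    return C+D*((z-C[2])/D[:,2])[:,None]
def box(x,y,yaw,z0=0,h=.026,l=.064,w=.02):
    c,s=np.cos(yaw),np.sin(yaw); o=[]
    for z in(z0,z0+h):
        for a,b in((1,1),(-1,1),(-1,-1),(1,-1)): o.append([x+c*a*l/2-s*b*w/2,y+s*a*l/2+c*b*w/2,z])
    return np.array(o)
def draw(im,n,pts,col,x0,y0,f):
    q=((proj(n,pts)-[x0,y0]+.5)*f-.5)
    for a,b in((0,1),(1,2),(2,3),(3,0),(4,5),(5,6),(6,7),(7,4),(0,4),(1,5),(2,6),(3,7)):
        cv2.line(im,tuple(int(v) for v in q[a].round()),tuple(int(v) for v in q[b].round()),col,1)
E
python3 - <<'E'
from h import *
for n in("scene","top"):
    K,d,R,t=P(n); print(n,-R.T@t)
c=lambda l,x0,y0,f:[((u+.5)/f-.5+x0,(v+.5)/f-.5+y0) for u,v in l]
print("L -x end", ray("top",c([(240,270),(180,298)],255,145,8),.026))
print("R -x end", ray("top",c([(308,435),(362,472)],255,145,8),.026))
print("L ears", ray("top",c([(105,80),(165,62)],255,145,8),.035))
print("R ears", ray("top",c([(445,255),(498,290)],255,145,8),.035))
for m in([(82,112),(316,108),(322,378),(86,384)],[(332,112),(564,108),(576,374),(342,382)]):
    q=ray("top",c(m,175,180,7),.003); print(q.round(4),q.mean(0),np.linalg.norm(q-np.roll(q,1,0),axis=1))
E
```

```text
scene [ 0.14607379 -0.28719506  0.68407237]
top [0.34647761 0.23241105 0.90037786]
L -x end [[0.45360057 0.1461477  0.026     ]
 [0.44507332 0.16337841 0.026     ]]
R -x end [[0.40631447 0.12589842 0.026     ]
 [0.39599061 0.11017561 0.026     ]]
L ears [[0.50652956 0.18655151 0.035     ]
 [0.51220493 0.16937632 0.035     ]]
R ears [[0.4582223  0.08812458 0.035     ]
 [0.44848976 0.07274565 0.035     ]]
[[0.4103 0.3751 0.003 ]
 [0.4134 0.2962 0.003 ]
 [0.323  0.2918 0.003 ]
 [0.3191 0.3707 0.003 ]] [0.3664648  0.33345266 0.003     ] [0.09125997 0.07894963 0.09047353 0.07906942]
[[0.4122 0.2908 0.003 ]
 [0.4152 0.2128 0.003 ]
 [0.3262 0.207  0.003 ]
 [0.3219 0.2851 0.003 ]] [0.36886915 0.24890273 0.003     ] [0.09049688 0.07804817 0.08923842 0.07820191]
```

Run:
```python
from h import *
c=[(.4793,.1664,np.radians(21.1)),(.4273,.0992,np.radians(-35.8))]
for n,x0,y0,w,hh in(("top",255,145,80,70),("scene",250,185,60,70)):
    im=cv2.resize(cv2.imread(f"pics/{n}0.png")[y0:y0+hh,x0:x0+w],None,fx=8,fy=8,interpolation=cv2.INTER_CUBIC)
    for k in c:
        draw(im,n,box(*k),(0,255,255),x0,y0,8)
    cv2.imwrite(f"pics/ov_{n}.png",im)
a=cv2.imread("pics/ov_top.png");b=cv2.imread("pics/ov_scene.png")
cv2.imwrite("pics/ov.png",cv2.resize(np.hstack([a,b]),None,fx=.714,fy=.714))
```

```text
(no output)
```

View pics/ov.png

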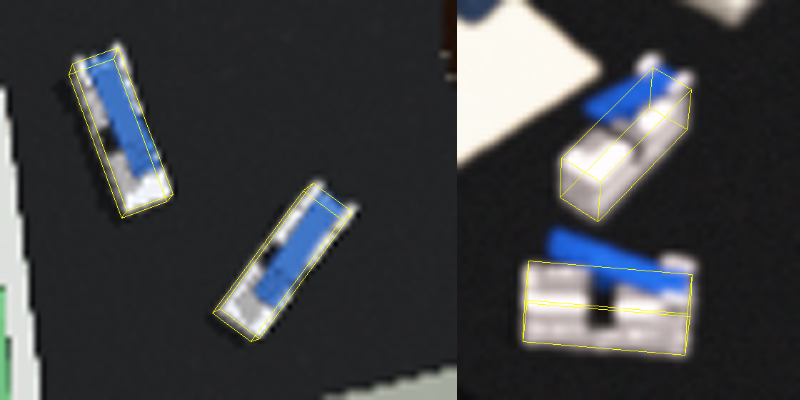

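Run:
```python
from h import *
t=cv2.imread("pics/top0.png")
cv2.imwrite("pics/tb.png",cv2.resize(t[60:220,250:450],None,fx=4,fy=4,interpolation=cv2.INTER_CUBIC))
cv2.imwrite("pics/th.png",cv2.resize(t[85:225,140:260],None,fx=4.2,fy=4.2,interpolation=cv2.INTER_CUBIC))
s=cv2.imread("pics/scene0.png")
cv2.imwrite("pics/ss.png",cv2.resize(s[90:310,170:430],None,fx=2.7,fy=2.7,interpolation=cv2.INTER_CUBIC))
```

```text
(no output)
```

View pics/tb.png

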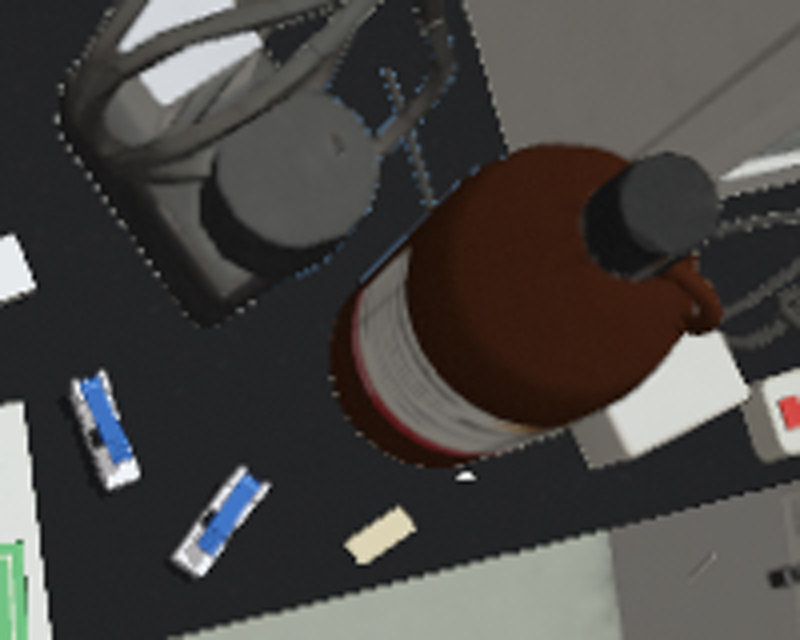

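View pics/th.png

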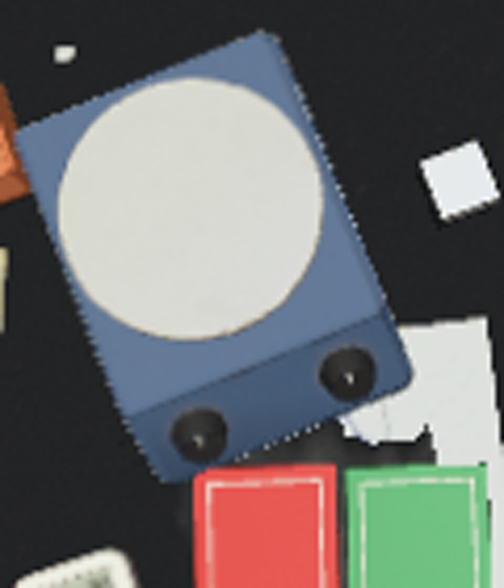

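View pics/ss.png

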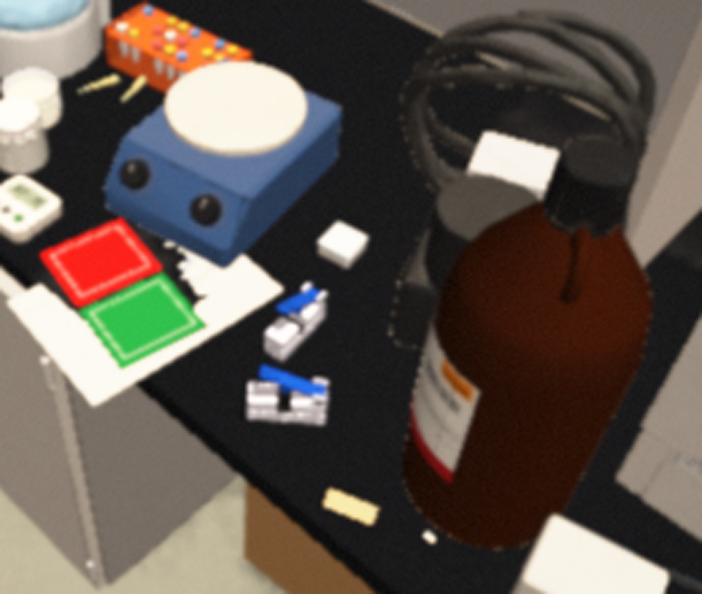

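Run:
```python
from h import *
c=lambda l,x0,y0,f:[((u+.5)/f-.5+x0,(v+.5)/f-.5+y0) for u,v in l]
print("hot base",ray("top",c([(165,480),(410,382)],140,85,4.2),.01))
print("hot top edge",ray("top",c([(130,415),(385,315)],140,85,4.2),.09))
print("bottle base",ray("top",c([(335,370),(370,445),(440,466)],250,60,4),.0))
```

```text
hot base [[0.40158471 0.39106172 0.01      ]
 [0.45949577 0.25588336 0.01      ]]
hot top edge [[0.42936013 0.39598327 0.09      ]
 [0.4835317  0.26739105 0.09      ]]
bottle base [[ 0.52319292  0.02618091  0.        ]
 [ 0.4781121   0.00492516  0.        ]
 [ 0.4664923  -0.03798514  0.        ]]
```

```bash
cat >> h.py <<'E'
from scipy.spatial.transform import Rotation as Ro
def go(p,yaw):
    s=robot.sense(); R=Ro.from_euler("xyz",s["eef_rot"],degrees=True)
    T=Ro.from_euler("xyz",[180,0,yaw],degrees=True)
    print("clock",s["clock"],"pos",s["ee_pos"].round(4),"rot",s["eef_rot"].round(2),"F",s["force"].round(2),"w",round(s["width"],4),"q",s["qpos"].round(0))
    print("shift mm",(R.inv().apply(np.array(p)-s["ee_pos"])*1e3).round(1),"turn",np.degrees((R.inv()*T).as_rotvec()).round(2))
E
python3 -c "
from h import *
go([.4616,.1596,.231],201.1)"
```

```text
clock 0.1 pos [0.1833 0.5972 0.2307] rot [-1.7994e+02  1.0000e-02  1.6294e+02] F [-0.11 -0.41 -0.17] w 0.0851 q [-75.  24.  -1.  92.   0.  64.  -3.]
shift mm [-3.944e+02 -3.367e+02  1.000e-01] turn [-6.000e-02 -1.000e-02 -3.816e+01]
```

Emit:
play_rows(steps=[[[-30,-26,0],[0,0,0]],[[-60,-52,0],[0,0,-4]],[[-90,-78,0],[0,0,-8]],[[-120,-103,0],[0,0,-12]],[[-150,-128,0],[0,0,-16]]], grip=0)

```text
clock: 0.52
ee_pos: [0.2897, 0.4289, 0.2307]
eef_rot: [-179.9, -0.0, 179.1]
force: [1.1, 0.4, -0.3]
width: 0.0256
```

```bash
python3 -c "
from h import *
go([.4616,.1596,.2],201.1)"
```

```text
clock 0.5167 pos [0.2897 0.4289 0.2307] rot [-1.7992e+02 -2.0000e-02  1.7915e+02] F [ 1.09  0.35 -0.28] w 0.0256 q [-60.  13.   1. 108.  -0.  59.  30.]
shift mm [-175.9 -266.7   31. ] turn [ -0.08  -0.04 -21.95]
```

Emit:
play_rows(steps=[[[-22,-33,0],[0,0,-4]],[[-44,-66,5],[0,0,-8]],[[-66,-99,10],[0,0,-12]],[[-88,-132,15],[0,0,-16]],[[-110,-166,20],[0,0,-20]]])

```text
clock: 0.93
ee_pos: [0.3977, 0.2595, 0.2107]
eef_rot: [-179.9, -0.0, -160.6]
force: [0.9, 0.2, 0.5]
width: -0.0
```

```bash
python3 -c "
from h import *
go([.4616,.1596,.1],201.1)"
```

```text
clock 0.9333 pos [0.3977 0.2595 0.2107] rot [-1.7994e+02 -4.0000e-02 -1.6065e+02] F [0.93 0.15 0.45] w -0.0 q [-43.  10.   6. 115.  -1.  56.  74.]
shift mm [ -27.2 -115.3  110.8] turn [-0.06 -0.05 -1.75]
```

Emit:
play_rows(steps=[[[-9,-38,8],[0,0,-2]],[[-18,-76,30],[0,0,-2]],[[-27,-115,60],[0,0,-2]],[[-27,-115,90],[0,0,-2]],[[-27,-115,111],[0,0,-2]]])

```text
clock: 1.35
ee_pos: [0.4616, 0.1564, 0.0971]
eef_rot: [-179.9, -0.1, -158.9]
force: [-0.9, 0.9, -0.7]
width: 0.0003
```

```bash
python3 -c "
from h import *
go([.4616,.1596,.064],201.1)
cv2.imwrite('pics/p1.png',np.vstack([cams.get_image('scene')[90:310,170:430],cams.get_image('top')[90:260,200:460]])[:,:,::-1])"
```

```text
clock 1.35 pos [0.4616 0.1564 0.0971] rot [-1.7987e+02 -1.4000e-01 -1.5889e+02] F [-0.92  0.95 -0.7 ] w 0.0003 q [-31.  21.  10. 118.  -5.  41.  94.]
shift mm [-1.2  3.1 33.1] turn [-0.13 -0.14  0.01]
```

View pics/p1.png

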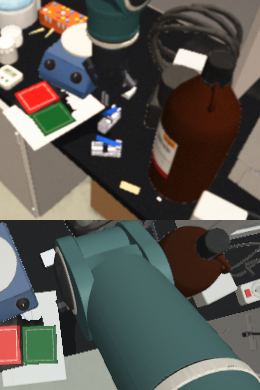

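The fingers are over the left clamp and clear of the bottle and hotplate. I'll lower them now.

Emit:
play_rows(steps=[[[-1,3,12],[0,0,0]],[[-1,3,24],[0,0,0]],[[-1,3,33],[0,0,0]],[[-1,3,33],[0,0,0]],[[-1,3,33],[0,0,0]]])

```text
clock: 1.87
ee_pos: [0.4593, 0.1619, 0.0646]
eef_rot: [-179.9, -0.4, -158.7]
force: [0.9, -1.0, 0.1]
width: 0.0001
```

Emit:
play_rows(steps=[[[0,0,2],[0,0,0]],[[0,0,4],[0,0,0]],[[0,0,6],[0,0,0]],[[0,0,8],[0,0,0]],[[0,0,8],[0,0,0]]])

```text
clock: 2.28
ee_pos: [0.4592, 0.1618, 0.0564]
eef_rot: [-179.9, -0.4, -158.7]
force: [0.4, 0.0, 0.1]
width: 0.0002
```

```bash
python3 -c "
from h import *
go([.4616,.1596,.05],201.1)
print(robot.sense()['force'],robot.sense()['moment'])
cv2.imwrite('pics/p2.png',cv2.resize(cams.get_image('scene')[160:260,230:330],None,fx=6,fy=6,interpolation=2)[:,:,::-1])"
```

```text
clock 2.2833 pos [0.4592 0.1618 0.0564] rot [-179.91   -0.38 -158.69] F [0.44 0.03 0.07] w 0.0002 q [-31.  25.   9. 119.  -6.  36.  94.]
shift mm [-1.5 -2.9  6.3] turn [-0.09 -0.38  0.21]
[0.43515136 0.02754648 0.07278111] [-0.01852551 -0.00325284  0.00668482]
```

View pics/p2.png

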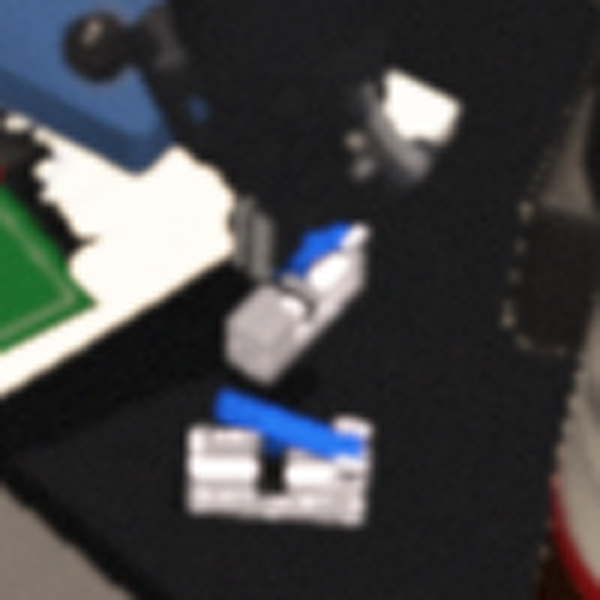

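Emit:
play_rows(steps=[[[-1.5,-2.9,0],[0,0,0]],[[-1.5,-2.9,2],[0,0,0]],[[-1.5,-2.9,4],[0,0,0]],[[-1.5,-2.9,6],[0,0,0]],[[-1.5,-2.9,6],[0,0,0]]])

```text
clock: 2.75
ee_pos: [0.4617, 0.1593, 0.0512]
eef_rot: [-179.9, -0.4, -158.7]
force: [-10.2, -4.3, 35.2]
width: 0.0001
```

```bash
python3 -c "
from h import *
go([.4616,.1596,.05],201.1)
cv2.imwrite('pics/p3.png',cv2.resize(cams.get_image('scene')[160:260,230:330],None,fx=6,fy=6,interpolation=2)[:,:,::-1])"
```

```text
clock 2.75 pos [0.4617 0.1593 0.0512] rot [-179.92   -0.4  -158.72] F [-10.16  -4.27  35.2 ] w 0.0001 q [-30.  26.   9. 119.  -7.  36.  95.]
shift mm [-0.   0.3  1.2] turn [-0.08 -0.4   0.19]
```

View pics/p3.png

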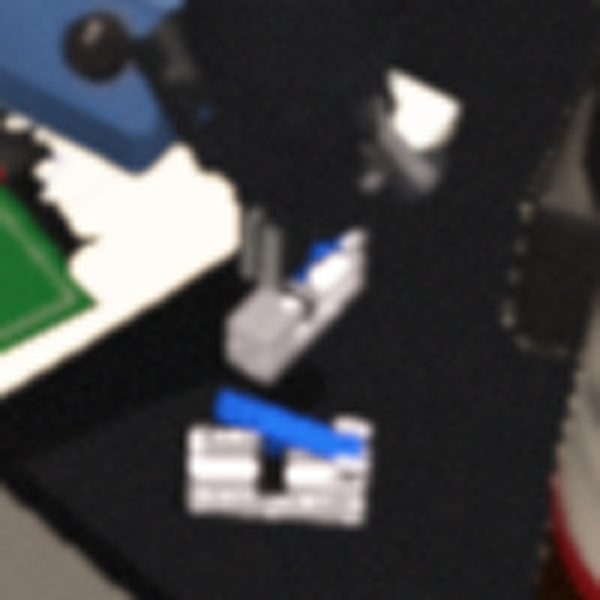

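35 N at z≈0.051 with the lever still raised, so the left clamp looks seized. I'll back off and press the other one.

Emit:
play_rows(steps=[[[0,0,-5],[0,0,0]],[[0,0,-15],[0,0,0]],[[0,0,-35],[0,0,0]],[[0,0,-55],[0,0,0]],[[0,0,-60],[0,0,0]]])

```text
clock: 3.22
ee_pos: [0.4632, 0.1599, 0.114]
eef_rot: [-179.9, -0.2, -158.7]
force: [0.7, -0.3, 0.5]
width: 0.0005
```

```bash
python3 -c "
from h import *
go([.4119,.1103,.1],144.2)"
```

```text
clock 3.2167 pos [0.4632 0.1599 0.114 ] rot [-179.93   -0.21 -158.73] F [ 0.71 -0.29  0.52] w 0.0005 q [-31.  20.  10. 117.  -5.  44.  93.]
shift mm [ 65.8 -27.6  14.3] turn [-0.17 -0.15 57.07]
```

Emit:
play_rows(steps=[[[13,-5,0],[0,0,7]],[[26,-11,0],[0,0,14]],[[39,-16,0],[0,0,21]],[[53,-22,0],[0,0,28]],[[66,-28,0],[0,0,35]]])

```text
clock: 3.63
ee_pos: [0.4111, 0.1094, 0.1143]
eef_rot: [-179.8, -0.1, 165.9]
force: [-0.3, 0.1, -0.0]
width: 0.0001
```

```bash
python3 -c "
from h import *
go([.4119,.1103,.064],144.2)"
```

```text
clock 3.6333 pos [0.4111 0.1094 0.1143] rot [-1.7983e+02 -1.4000e-01  1.6593e+02] F [-0.34  0.09 -0.02] w 0.0001 q [-36.  14.  19. 126.  -7.  41.  63.]
shift mm [-0.7  1.2 50.3] turn [-0.19 -0.1  21.73]
```

Emit:
play_rows(steps=[[[-0.7,1.2,10],[0,0,7]],[[-0.7,1.2,20],[0,0,14]],[[-0.7,1.2,35],[0,0,21.7]],[[-0.7,1.2,50],[0,0,21.7]],[[-0.7,1.2,50],[0,0,21.7]]])

```text
clock: 4.05
ee_pos: [0.4107, 0.11, 0.0625]
eef_rot: [-179.6, -0.1, 144.2]
force: [-0.8, -1.0, 0.4]
width: 0.0003
```

```bash
python3 -c "
from h import *
go([.4119,.1103,.05],144.2)
cv2.imwrite('pics/p4.png',cv2.resize(cams.get_image('scene')[160:260,230:330],None,fx=6,fy=6,interpolation=2)[:,:,::-1])"
```

```text
clock 4.05 pos [0.4107 0.11   0.0625] rot [-1.7963e+02 -1.4000e-01  1.4421e+02] F [-0.82 -0.96  0.42] w 0.0003 q [-37.  21.  21. 128. -13.  34.  47.]
shift mm [-0.8  1.  12.5] turn [-0.37 -0.14  0.01]
```

View pics/p4.png

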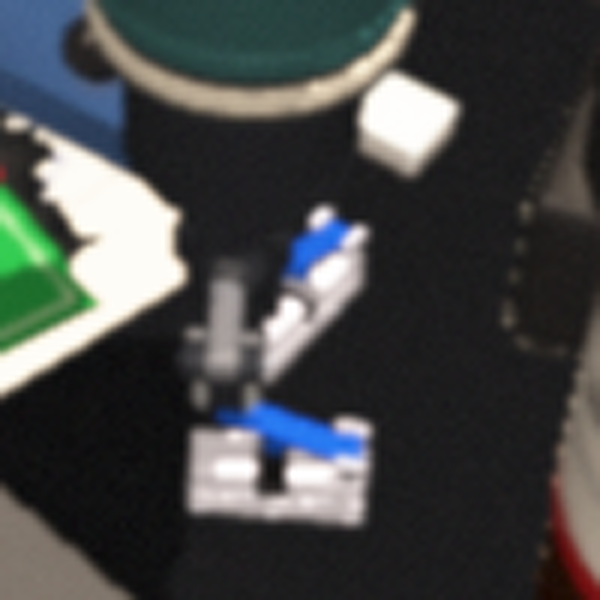

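The closed fingers are above the raised lever end of the right clamp, at about (215,400) in the crop. I'll press slowly.

Emit:
play_rows(steps=[[[-0.8,1,3],[0,0,0]],[[-0.8,1,6],[0,0,0]],[[-0.8,1,8],[0,0,0]],[[-0.8,1,10],[0,0,0]],[[-0.8,1,11],[0,0,0]]])

```text
clock: 4.52
ee_pos: [0.4124, 0.1104, 0.0526]
eef_rot: [-179.7, -0.1, 144.3]
force: [-0.5, -0.2, 0.6]
width: -0.0001
```

Emit:
play_rows(steps=[[[0,0,2],[0,0,0]],[[0,0,4],[0,0,0]],[[0,0,6],[0,0,0]],[[0,0,7],[0,0,0]],[[0,0,8],[0,0,0]]])

```text
clock: 4.93
ee_pos: [0.4123, 0.1103, 0.0444]
eef_rot: [-179.7, -0.1, 144.3]
force: [0.3, 0.1, 0.5]
width: 0.0
```

Emit:
play_rows(steps=[[[0,0,2],[0,0,0]],[[0,0,3],[0,0,0]],[[0,0,4],[0,0,0]],[[0,0,5],[0,0,0]],[[0,0,6],[0,0,0]]])

```text
clock: 5.35
ee_pos: [0.4123, 0.1103, 0.0384]
eef_rot: [-179.7, -0.1, 144.3]
force: [-0.3, -0.2, 0.5]
width: 0.0002
```

```bash
python3 -c "
from h import *
go([.4119,.1103,.035],144.2)
cv2.imwrite('pics/p5.png',cv2.resize(cams.get_image('scene')[160:260,230:330],None,fx=6,fy=6,interpolation=2)[:,:,::-1])"
```

```text
clock 5.35 pos [0.4123 0.1103 0.0384] rot [-1.7967e+02 -1.3000e-01  1.4430e+02] F [-0.3  -0.17  0.5 ] w 0.0002 q [-36.  24.  19. 128. -15.  31.  49.]
shift mm [ 0.3 -0.2  3.4] turn [-0.33 -0.13  0.11]
```

View pics/p5.png

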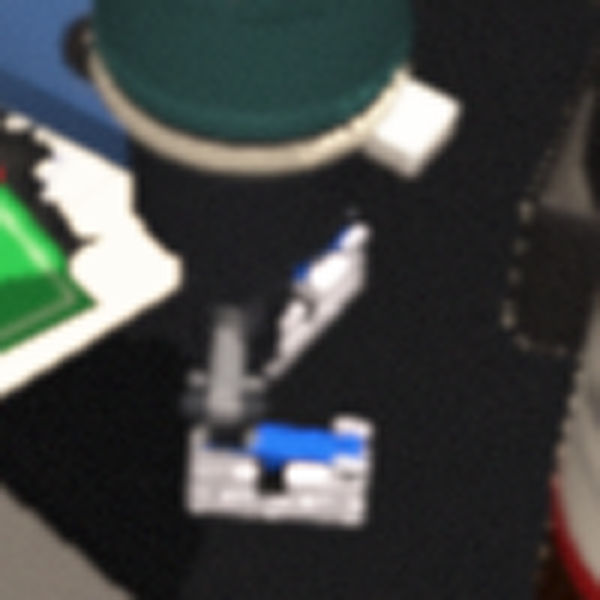

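The lever moves freely. I'll press on until it stops.

Emit:
play_rows(steps=[[[0,0,1],[0,0,0]],[[0,0,2],[0,0,0]],[[0,0,3],[0,0,0]],[[0,0,3],[0,0,0]],[[0,0,3],[0,0,0]]])

```text
clock: 5.82
ee_pos: [0.4122, 0.1102, 0.0352]
eef_rot: [-179.7, -0.1, 144.3]
force: [-1.2, -0.1, -0.1]
width: -0.0002
```

Emit:
play_rows(steps=[[[0,0,1],[0,0,0]],[[0,0,1.5],[0,0,0]],[[0,0,2],[0,0,0]],[[0,0,2],[0,0,0]]])

```text
clock: 6.15
ee_pos: [0.4123, 0.1103, 0.0333]
eef_rot: [-179.7, -0.1, 144.3]
force: [-1.2, 0.0, 6.8]
width: -0.0
```

Emit:
play_rows(steps=[[[0,0,1],[0,0,0]],[[0,0,1.5],[0,0,0]],[[0,0,1.5],[0,0,0]]])

```text
clock: 6.4
ee_pos: [0.4125, 0.1105, 0.0323]
eef_rot: [-179.7, -0.1, 144.3]
force: [-7.3, -1.0, 26.2]
width: 0.0001
```

Emit:
play_rows(steps=[[[0,0,-5],[0,0,0]],[[0,0,-20],[0,0,0]],[[0,0,-50],[0,0,0]],[[30,0,-80],[0,0,0]],[[60,20,-100],[0,0,0]]])

```text
clock: 6.82
ee_pos: [0.3752, 0.1594, 0.1338]
eef_rot: [-179.7, -0.1, 144.0]
force: [2.0, 1.0, 0.4]
width: -0.0003
```

```bash
python3 -c "
from h import *
go([.4793,.1664,.1],201.1)
a=cams.get_image('scene');b=cams.get_image('top')
cv2.imwrite('pics/s6.png',a[:,:,::-1]);cv2.imwrite('pics/t6.png',b[:,:,::-1])
cv2.imwrite('pics/p6.png',np.hstack([cv2.resize(a[160:260,230:330],None,fx=4,fy=4,interpolation=2),cv2.resize(b[130:230,240:340],None,fx=4,fy=4,interpolation=2)])[:,:,::-1])"
```

```text
clock 6.8167 pos [0.3752 0.1594 0.1338] rot [-1.7968e+02 -1.2000e-01  1.4398e+02] F [2.01 0.96 0.39] w -0.0003 q [-48.  10.  23. 127.  -6.  44.  32.]
shift mm [-80.2  67.   33.3] turn [ -0.24  -0.27 -57.12]
```

View pics/p6.png

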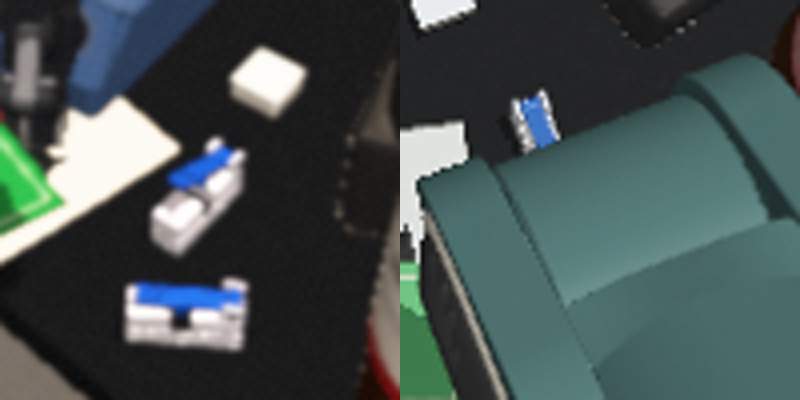

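The right clamp's lever is now level, so it is free. The left one is still raised, so it is seized. I'll check that neither clamp slid.

Run:
```python
from h import *
c=[(.4793,.1664,np.radians(21.1)),(.4273,.0992,np.radians(-35.8))]
o=[]
for f in("scene0","s6"):
    im=cv2.resize(cv2.imread(f"pics/{f}.png")[190:250,250:300],None,fx=8,fy=8,interpolation=cv2.INTER_CUBIC)
    for k in c: draw(im,"scene",box(*k),(0,255,255),250,190,8)
    o.append(im)
cv2.imwrite("pics/ov6.png",np.hstack(o))
```

```text
(no output)
```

View pics/ov6.png

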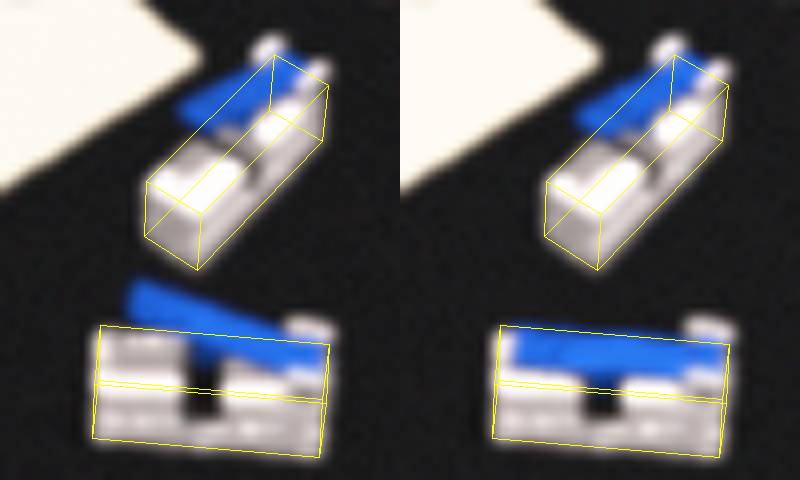

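No slide. Now I'll grasp the seized (left) clamp.

Emit:
play_rows(steps=[[[-16,13,0],[0,0,-7]],[[-32,26,0],[0,0,-14]],[[-48,40,0],[0,0,-21]],[[-64,54,0],[0,0,-28]],[[-80,67,0],[0,0,-35]]], grip=60)

```text
clock: 7.33
ee_pos: [0.4805, 0.1749, 0.1345]
eef_rot: [179.9, -0.1, 180.0]
force: [-0.6, -0.2, 0.3]
width: 0.0515
```

```bash
python3 -c "
from h import *
go([.4793,.1664,.08],201.1)"
```

```text
clock 7.3333 pos [0.4805 0.1749 0.1345] rot [ 1.7992e+02 -1.1000e-01  1.7997e+02] F [-0.63 -0.21  0.34] w 0.0515 q [-37.  20.  17. 114.  -8.  47.  74.]
shift mm [ 1.  -8.5 54.5] turn [  0.1   -0.1  -21.13]
```

Emit:
play_rows(steps=[[[1,-8.5,5],[0,0,-7]],[[1,-8.5,15],[0,0,-14]],[[1,-8.5,30],[0,0,-21.1]],[[1,-8.5,54],[0,0,-21.1]],[[1,-8.5,54],[0,0,-21.1]]])

```text
clock: 7.75
ee_pos: [0.4776, 0.1655, 0.0772]
eef_rot: [179.9, -0.4, -158.9]
force: [-2.4, -1.0, -1.2]
width: 0.0514
```

```bash
python3 -c "
from h import *
go([.4793,.1664,.006],201.1)"
```

```text
clock 7.75 pos [0.4776 0.1655 0.0772] rot [ 179.89   -0.35 -158.93] F [-2.4  -1.04 -1.23] w 0.0514 q [-32.  25.  11. 116.  -7.  40.  95.]
shift mm [-2.4  0.1 71.2] turn [ 0.11 -0.35 -0.03]
```

Emit:
play_rows(steps=[[[-2.4,0,18],[0,0,0]],[[-2.4,0,36],[0,0,0]],[[-2.4,0,54],[0,0,0]],[[-2.4,0,66],[0,0,0]],[[-2.4,0,70],[0,0,0]]])

```text
clock: 8.17
ee_pos: [0.4788, 0.166, 0.0061]
eef_rot: [179.9, -0.5, -159.0]
force: [-0.5, 0.1, -0.3]
width: 0.0513
```

```bash
python3 -c "
from h import *
go([.4793,.1664,.006],201.1)
a=cams.get_image('scene')
cv2.imwrite('pics/p7.png',cv2.resize(a[160:260,230:330],None,fx=5,fy=5,interpolation=2)[:,:,::-1])"
```

```text
clock 8.1667 pos [0.4788 0.166  0.0061] rot [ 179.9    -0.47 -158.97] F [-0.46  0.05 -0.31] w 0.0513 q [-30.  32.   9. 117. -10.  32.  97.]
shift mm [-0.6  0.1  0.1] turn [ 0.1  -0.47 -0.07]
```

View pics/p7.png

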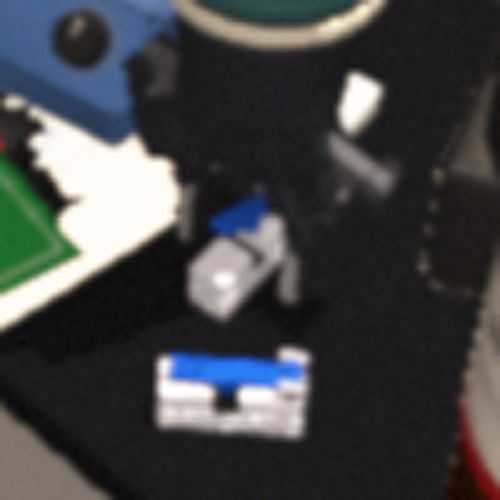

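The fingers straddle the left clamp. Closing.

Emit:
play_rows(steps=[[[0,0,0],[0,0,0]],[[0,0,0],[0,0,0]],[[0,0,0],[0,0,0]],[[0,0,0],[0,0,0]],[[0,0,0],[0,0,0]]], grip=0, squeeze=60)

```text
clock: 8.63
ee_pos: [0.4794, 0.1662, 0.0074]
eef_rot: [179.9, -0.4, -159.0]
force: [-2.2, -1.1, 7.1]
width: 0.0184
```

Emit:
play_rows(steps=[[[0,0,-3],[0,0,0]],[[0,0,-10],[0,0,0]],[[0,0,-30],[0,0,0]],[[0,0,-60],[0,0,0]],[[0,0,-80],[0,0,0]]])

```text
clock: 9.05
ee_pos: [0.4803, 0.1663, 0.09]
eef_rot: [179.9, -0.3, -159.0]
force: [0.9, -0.0, -2.7]
width: 0.0186
```

```bash
python3 -c "
from h import *
go([.3665,.3335,.09],182.7)
a=cams.get_image('scene')
cv2.imwrite('pics/p8.png',cv2.resize(a[130:260,200:330],None,fx=4.5,fy=4.5,interpolation=2)[:,:,::-1])"
```

```text
clock 9.05 pos [0.4803 0.1663 0.09  ] rot [ 179.89   -0.31 -159.  ] F [ 0.85 -0.02 -2.67] w 0.0186 q [-32.  24.  12. 116.  -7.  42.  95.]
shift mm [ 46.3 196.9   0.6] turn [ 0.06 -0.32 18.3 ]
```

View pics/p8.png

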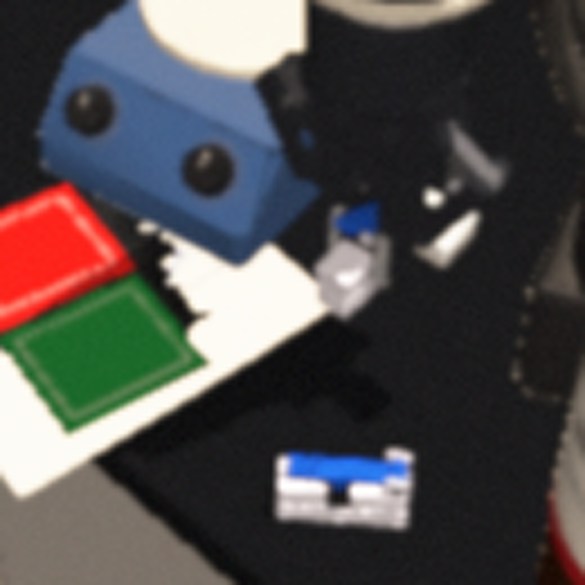

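```bash
python3 -c "
from h import *
go([.38,.25,.15],185)
go([.3665,.3335,.15],182.7)"
```

```text
clock 9.1 pos [0.4819 0.1669 0.0931] rot [ 1.7987e+02 -6.0000e-02 -1.5900e+02] F [4.49 2.41 2.55] w 0.0186 q [-32.  23.  12. 115.  -7.  42.  95.]
shift mm [ 65.4 114.2 -56.6] turn [ 0.12 -0.08 16.  ]
clock 9.1 pos [0.4819 0.1669 0.0931] rot [ 1.7987e+02 -6.0000e-02 -1.5900e+02] F [4.49 2.41 2.55] w 0.0186 q [-32.  23.  12. 115.  -7.  42.  95.]
shift mm [ 48.1 197.  -56.4] turn [ 0.12 -0.08 18.3 ]
```

Emit:
play_rows(steps=[[[13,20,-20],[0,0,3]],[[28,45,-40],[0,0,7]],[[46,78,-56],[0,0,11]],[[65,114,-56],[0,0,15]],[[60,145,-56],[0,0,18]]])

```text
clock: 9.52
ee_pos: [0.3704, 0.2812, 0.1509]
eef_rot: [179.8, -0.1, -177.2]
force: [2.7, 1.3, -3.1]
width: 0.0184
```

```bash
python3 -c "
from h import *
go([.3665,.3335,.07],182.7)"
```

```text
clock 9.5167 pos [0.3704 0.2812 0.1509] rot [ 1.7982e+02 -1.1000e-01 -1.7718e+02] F [ 2.71  1.27 -3.13] w 0.0184 q [-52.  14.  12. 119.  -4.  47.  56.]
shift mm [ 1.2 52.1 81.1] turn [ 0.18 -0.11  0.12]
```

Emit:
play_rows(steps=[[[0,25,0],[0,0,0]],[[1,52,15],[0,0,0]],[[1,52,40],[0,0,0]],[[1,52,65],[0,0,0]],[[1,52,80],[0,0,0]]])

```text
clock: 9.93
ee_pos: [0.3658, 0.3332, 0.0696]
eef_rot: [179.9, -0.2, -177.1]
force: [-0.1, -0.0, -2.2]
width: 0.0187
```

Emit:
play_rows(steps=[[[0,0,0],[0,0,0]],[[0,0,0],[0,0,0]]])

```text
clock: 10.1
ee_pos: [0.3655, 0.3329, 0.0696]
eef_rot: [179.9, -0.2, -177.1]
force: [-0.2, -0.2, -2.6]
width: 0.0183
```

```bash
python3 -c "
from h import *
go([.3665,.3335,.013],182.7)
a=cams.get_image('scene')
cv2.imwrite('pics/p9.png',cv2.resize(a[110:260,150:300],None,fx=4,fy=4,interpolation=2)[:,:,::-1])"
```

```text
clock 10.1 pos [0.3655 0.3329 0.0696] rot [ 179.93   -0.21 -177.13] F [-0.21 -0.22 -2.62] w 0.0183 q [-54.  24.  10. 118.  -7.  38.  53.]
shift mm [-1.3  0.5 56.6] turn [ 0.07 -0.21  0.17]
```

View pics/p9.png

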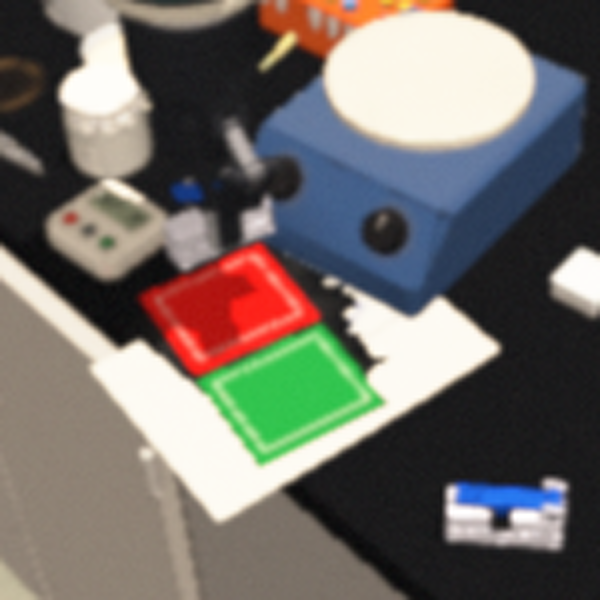

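Emit:
play_rows(steps=[[[-1,0.5,15],[0,0,0]],[[-1,0.5,30],[0,0,0]],[[-1,0.5,45],[0,0,0]],[[-1,0.5,54],[0,0,0]],[[-1,0.5,56],[0,0,0]]])

```text
clock: 10.57
ee_pos: [0.3668, 0.334, 0.0143]
eef_rot: [179.9, -0.2, -177.1]
force: [-0.1, 0.2, -2.8]
width: 0.0181
```

Emit:
play_rows(steps=[[[0,0,1],[0,0,0]],[[0,0,2],[0,0,0]],[[0,0,2],[0,0,0]]])

```text
clock: 10.82
ee_pos: [0.3672, 0.3343, 0.013]
eef_rot: [179.8, -0.1, -177.1]
force: [-0.2, 0.3, -2.6]
width: 0.0186
```

Emit:
play_rows(steps=[[[0,0,1],[0,0,0]],[[0,0,2],[0,0,0]],[[0,0,2.5],[0,0,0]],[[0,0,2.5],[0,0,0]]])

```text
clock: 11.15
ee_pos: [0.3672, 0.3344, 0.0106]
eef_rot: [179.8, -0.1, -177.1]
force: [1.1, -0.6, -1.6]
width: 0.0183
```

Emit:
play_rows(steps=[[[0,0,0.5],[0,0,0]],[[0,0,1],[0,0,0]],[[0,0,1],[0,0,0]]])

```text
clock: 11.4
ee_pos: [0.3673, 0.3344, 0.0104]
eef_rot: [179.8, -0.1, -177.2]
force: [-4.9, -5.4, 19.8]
width: 0.0181
```

Contact with the mat. Releasing with a partial opening, then straight up.

Emit:
play_rows(steps=[[[0,0,-0.5],[0,0,0]],[[0,0,-0.5],[0,0,0]],[[0,0,-0.5],[0,0,0]],[[0,0,-0.5],[0,0,0]]], grip=50)

```text
clock: 11.73
ee_pos: [0.3673, 0.3345, 0.0109]
eef_rot: [179.8, -0.1, -177.1]
force: [1.2, 0.1, 0.0]
width: 0.0428
```

Emit:
play_rows(steps=[[[0,0,-10],[0,0,0]],[[0,0,-30],[0,0,0]],[[0,0,-60],[0,0,0]],[[0,0,-95],[0,0,0]],[[0,0,-130],[0,0,0]]])

```text
clock: 12.15
ee_pos: [0.3673, 0.3335, 0.1427]
eef_rot: [179.8, -0.1, -177.2]
force: [-0.2, -0.0, 0.4]
width: 0.0433
```

```bash
python3 -c "
from h import *
go([.4273,.0992,.14],144.2)
a=cams.get_image('scene')
cv2.imwrite('pics/s10.png',a[:,:,::-1])
cv2.imwrite('pics/p10.png',cv2.resize(a[110:260,150:300],None,fx=4,fy=4,interpolation=2)[:,:,::-1])"
```

```text
clock 12.15 pos [0.3673 0.3335 0.1427] rot [ 1.7983e+02 -1.2000e-01 -1.7716e+02] F [-0.25 -0.01  0.35] w 0.0433 q [-55.  17.  11. 116.  -5.  47.  52.]
shift mm [ -48.3 -237.     1.9] turn [ 0.12 -0.18 38.64]
```

View pics/p10.png

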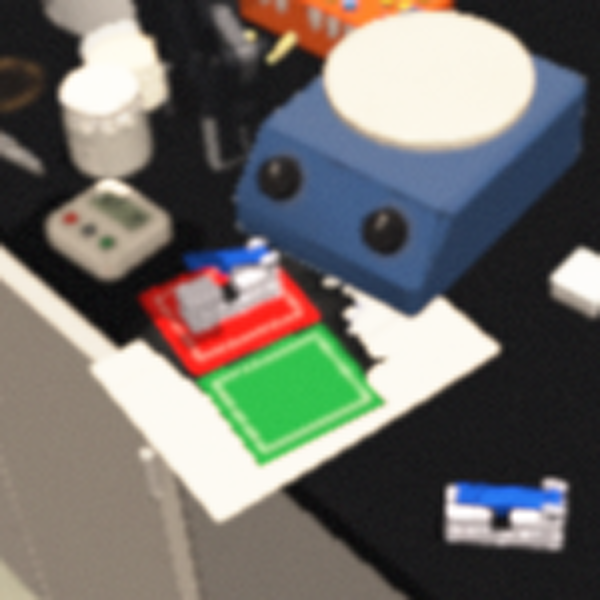

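The seized clamp stands centred on red, lever raised. Now the free clamp.

Emit:
play_rows(steps=[[[-8,-35,0],[0,0,5]],[[-15,-74,0],[0,0,11]],[[-23,-113,0],[0,0,17]],[[-31,-152,0],[0,0,23]],[[-39,-190,0],[0,0,29]]], grip=60)

```text
clock: 12.62
ee_pos: [0.4178, 0.1458, 0.1483]
eef_rot: [179.4, -0.1, 153.5]
force: [0.7, 0.2, 0.0]
width: 0.0513
```

```bash
python3 -c "
from h import *
go([.4273,.0992,.08],144.2)"
```

```text
clock 12.6167 pos [0.4178 0.1458 0.1483] rot [ 1.7941e+02 -7.0000e-02  1.5353e+02] F [0.73 0.18 0.04] w 0.0513 q [-43.  12.  22. 123.  -7.  46.  47.]
shift mm [-29.3 -38.2  67.9] turn [ 0.58 -0.12  9.32]
```

Emit:
play_rows(steps=[[[-15,-19,10],[0.3,0,5]],[[-29,-38,25],[0.6,0,9.3]],[[-29,-38,45],[0.6,0,9.3]],[[-29,-38,65],[0.6,0,9.3]],[[-29,-38,68],[0.6,0,9.3]]])

```text
clock: 13.03
ee_pos: [0.4259, 0.0989, 0.0781]
eef_rot: [-179.8, -0.2, 144.2]
force: [-1.8, -0.0, -0.2]
width: 0.0511
```

```bash
python3 -c "
from h import *
go([.4273,.0992,.007],144.2)"
```

```text
clock 13.0333 pos [0.4259 0.0989 0.0781] rot [-179.83   -0.21  144.19] F [-1.81 -0.01 -0.19] w 0.0511 q [-37.  20.  23. 126. -13.  37.  49.]
shift mm [-1.2  1.3 71.1] turn [-0.17 -0.21 -0.01]
```

Emit:
play_rows(steps=[[[-1.2,1,18],[0,0,0]],[[-1.2,1,36],[0,0,0]],[[-1.2,1,54],[0,0,0]],[[-1.2,1,66],[0,0,0]],[[-1.2,1,70],[0,0,0]]])

```text
clock: 13.45
ee_pos: [0.4267, 0.0992, 0.0076]
eef_rot: [-179.8, -0.3, 144.2]
force: [0.1, 0.5, -0.1]
width: 0.0515
```

```bash
python3 -c "
from h import *
go([.4273,.0992,.007],144.2)
a=cams.get_image('scene')
cv2.imwrite('pics/p11.png',cv2.resize(a[160:260,230:330],None,fx=5,fy=5,interpolation=2)[:,:,::-1])"
```

```text
clock 13.45 pos [0.4267 0.0992 0.0076] rot [-179.78   -0.27  144.22] F [ 0.1   0.46 -0.11] w 0.0515 q [-33.  28.  18. 127. -19.  28.  55.]
shift mm [-0.4  0.4  0.6] turn [-0.22 -0.27  0.02]
```

View pics/p11.png

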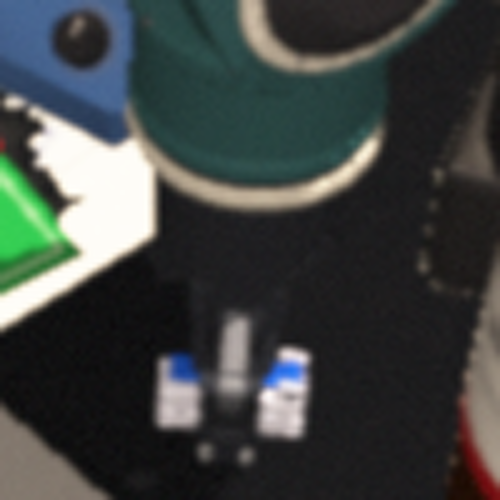

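Emit:
play_rows(steps=[[[0,0,0],[0,0,0]],[[0,0,0],[0,0,0]],[[0,0,0],[0,0,0]],[[0,0,0],[0,0,0]],[[0,0,0],[0,0,0]]], grip=0, squeeze=60)

```text
clock: 13.92
ee_pos: [0.4275, 0.0994, 0.0089]
eef_rot: [-179.9, -0.2, 144.2]
force: [-3.5, -0.7, 13.9]
width: 0.0183
```

Emit:
play_rows(steps=[[[0,0,-3],[0,0,0]],[[0,0,-12],[0,0,0]],[[0,0,-35],[0,0,0]],[[0,0,-70],[0,0,0]],[[0,0,-110],[0,0,0]]])

```text
clock: 14.33
ee_pos: [0.4268, 0.0987, 0.1201]
eef_rot: [-179.7, -0.3, 144.2]
force: [0.9, 1.2, -3.0]
width: 0.0186
```

```bash
python3 -c "
from h import *
go([.3689,.2489,.12],182.7)"
```

```text
clock 14.3333 pos [0.4268 0.0987 0.1201] rot [-179.72   -0.28  144.18] F [ 0.91  1.21 -2.99] w 0.0186 q [-40.  15.  26. 124. -10.  43.  47.]
shift mm [134.9  87.9   0.3] turn [ -0.17  -0.36 -38.52]
```

Emit:
play_rows(steps=[[[24,16,0],[0,0,-7]],[[48,32,0],[0,0,-14]],[[75,49,0],[0,0,-21]],[[103,67,0],[0,0,-28]],[[135,88,0],[0,0,-35]]])

```text
clock: 14.75
ee_pos: [0.3684, 0.2497, 0.1215]
eef_rot: [-180.0, -0.3, 179.4]
force: [1.2, 0.5, -2.5]
width: 0.018
```

Emit:
play_rows(steps=[[[0,0,0],[0,0,-3]],[[0,0,0],[0,0,-3]]])

```text
clock: 14.92
ee_pos: [0.3675, 0.2513, 0.1225]
eef_rot: [180.0, -0.3, -177.2]
force: [0.5, 0.1, -2.9]
width: 0.0181
```

```bash
python3 -c "
from h import *
go([.3689,.2489,.04],182.7)"
```

```text
clock 14.9167 pos [0.3675 0.2513 0.1225] rot [ 179.99   -0.29 -177.16] F [ 0.48  0.11 -2.88] w 0.0181 q [-50.  15.  14. 123.  -5.  43.  60.]
shift mm [-1.7 -2.5 82.5] turn [ 0.01 -0.29  0.14]
```

Emit:
play_rows(steps=[[[-1.7,-2.5,20],[0,0,0]],[[-1.7,-2.5,45],[0,0,0]],[[-1.7,-2.5,65],[0,0,0]],[[-1.7,-2.5,82],[0,0,0]],[[-1.7,-2.5,82],[0,0,0]]])

```text
clock: 15.33
ee_pos: [0.3681, 0.247, 0.0387]
eef_rot: [-179.8, -0.4, -177.3]
force: [-0.5, -0.8, -2.9]
width: 0.0186
```

```bash
python3 -c "
from h import *
go([.3689,.2489,.014],182.7)
a=cams.get_image('scene')
cv2.imwrite('pics/p12.png',cv2.resize(a[110:260,150:300],None,fx=4,fy=4,interpolation=2)[:,:,::-1])"
```

```text
clock 15.3333 pos [0.3681 0.247  0.0387] rot [-179.84   -0.44 -177.35] F [-0.52 -0.81 -2.89] w 0.0186 q [-48.  24.  12. 125.  -9.  32.  63.]
shift mm [-1.   2.  24.7] turn [-0.16 -0.44 -0.05]
```

View pics/p12.png

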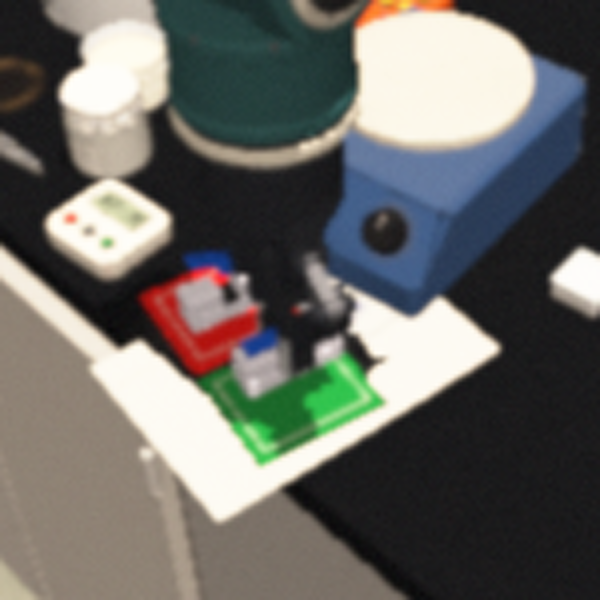

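Emit:
play_rows(steps=[[[-1,2,8],[0,0,0]],[[-1,2,16],[0,0,0]],[[-1,2,22],[0,0,0]],[[-1,2,24.5],[0,0,0]],[[-1,2,24.5],[0,0,0]]])

```text
clock: 15.8
ee_pos: [0.3693, 0.2492, 0.0152]
eef_rot: [-179.9, -0.4, -177.3]
force: [-0.1, -0.7, -2.9]
width: 0.0184
```

Emit:
play_rows(steps=[[[0,0,1],[0,0,0]],[[0,0,1.5],[0,0,0]],[[0,0,2],[0,0,0]],[[0,0,2],[0,0,0]]])

```text
clock: 16.13
ee_pos: [0.3693, 0.2493, 0.0133]
eef_rot: [-179.9, -0.4, -177.3]
force: [0.1, 0.2, -2.6]
width: 0.0183
```

Emit:
play_rows(steps=[[[0,0,0.7],[0,0,0]],[[0,0,1.3],[0,0,0]],[[0,0,1.8],[0,0,0]],[[0,0,1.8],[0,0,0]]])

```text
clock: 16.47
ee_pos: [0.3693, 0.2494, 0.012]
eef_rot: [-179.9, -0.4, -177.3]
force: [-4.6, -3.2, 13.9]
width: 0.0183
```

Emit:
play_rows(steps=[[[0,0,0],[0,0,0]],[[0,0,0],[0,0,0]],[[0,0,0],[0,0,0]],[[0,0,0],[0,0,0]]], grip=50)

```text
clock: 16.8
ee_pos: [0.3694, 0.2494, 0.012]
eef_rot: [-179.9, -0.4, -177.3]
force: [-0.3, 0.9, -0.6]
width: 0.0424
```

Emit:
play_rows(steps=[[[0,0,-10],[0,0,0]],[[0,0,-30],[0,0,0]],[[0,0,-60],[0,0,0]],[[0,0,-95],[0,0,0]],[[0,0,-130],[0,0,0]]])

```text
clock: 17.22
ee_pos: [0.37, 0.2491, 0.1439]
eef_rot: [-179.9, -0.4, -177.4]
force: [0.9, 0.8, 0.7]
width: 0.0428
```

Emit:
play_rows(steps=[[[0,35,-30],[0,0,0]],[[0,70,-50],[0,0,0]],[[0,110,-50],[0,0,0]],[[20,150,-50],[0,0,0]],[[40,185,-50],[0,0,0]]])

```text
clock: 17.63
ee_pos: [0.3234, 0.4313, 0.195]
eef_rot: [-179.9, -0.4, -177.5]
force: [0.7, 1.0, 0.1]
width: 0.0427
```

Run:
```python
from h import *
go([.3689,.2489,.2],182.7)
o=[]
for n,x0,y0 in(("scene",165,140),("top",165,165)):
    im=cams.get_image(n)[:,:,::-1]; cv2.imwrite(f"pics/{n}13.png",im)
    a=cv2.resize(im[y0:y0+110,x0:x0+110],None,fx=7,fy=7,interpolation=2)
    o.append(a)
    b=a.copy()
    for x,y in((.3665,.3335),(.3689,.2489)):
        draw(b,n,box(x,y,np.radians(2.7),.003),(0,255,255),x0,y0,7)
        draw(b,n,box(x,y,np.radians(2.7),0,.003,.09,.08),(255,0,255),x0,y0,7)
    cv2.imwrite(f"pics/f_{n}.png",cv2.resize(np.hstack([a,b]),None,fx=.51,fy=.51))
```

```text
clock 17.6333 pos [0.3234 0.4313 0.195 ] rot [-179.92   -0.36 -177.45] F [0.67 0.95 0.07] w 0.0427 q [-64.  18.  10. 107.  -4.  56.  40.]
shift mm [ -37.4 -184.2   -4.9] turn [-0.08 -0.36 -0.15]
```

View pics/f_scene.png

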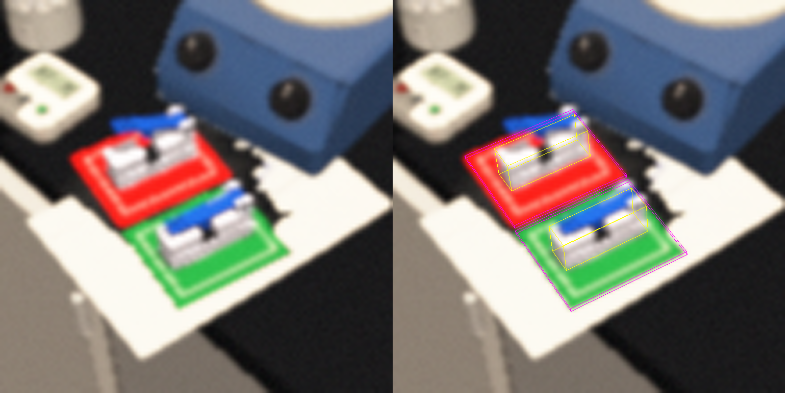

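View pics/f_top.png

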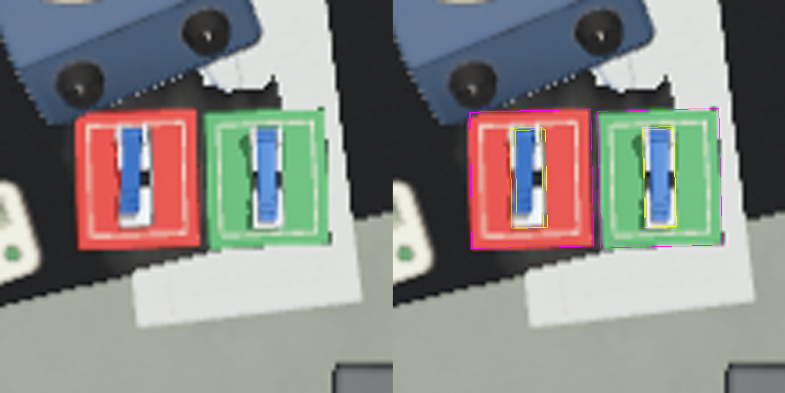

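Both clamps stand upright within 1–2 mm of the mat centres. The lever is raised on red and level on green, and the arm is clear.

```bash
python3 -c "
from plant import order
print(order.hand_in())"
```

```text
the job is handed in; nothing more can be done
None
```

The seized clamp now stands upright in the middle of the red mat and the free one upright in the middle of the green mat. The job is handed in at about 18 s of the 64 s allowed.

- **Left clamp (farther from the bottle):** the lever stopped almost at once and stood firm at about 35 N, still raised, so this hinge is seized. It went to the red mat.
- **Right clamp (nearer the bottle):** the lever went down with under 1 N to level and stayed there. I then pressed to about 26 N against its stop, so this hinge is free. It went to the green mat.

**Last checks:** in both cameras the clamps line up with the mat centres to within about 1–2 mm. The lever on red is still raised and the one on green is level. The gripper was clear of everything and the tool force was about 1 N or less, which is sensor noise.

**One disagreement:** the seized lever stopped at about 51 mm height, roughly 3–5 mm lower than its stated play would give. I put that down to finger-tip offset and give under load; the pictures showed it still raised.

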